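# Close the two sample pots with their own lids

### The job

Close the two open steel sample pots on the bench: find each pot's matching lid on the sloping drying rack and put it on so that its plate sits flush on the rim all round. The square lid must be pressed down firmly against its stiff seal; the round lid must be turned until the tongue under it drops into the slot inside the pot. Leave the lid that fits neither pot lying in the rack, and do not disturb the vial tray, bottle and beaker.

Things in the scene. Friction and masses are not known exactly. Their poses are not given: they have to be found in the camera images.
- round_pot: Fixed round steel pot, outside diameter 100, inside 88, on a 116 square base plate. Origin: centre of underside, z up, x square to a plate side. Inside, a stiff white insert that will not turn, top 13 below the rim, has a slot 11 wide, 13 deep across its centre, at an unreported angle within 0.5 rad of the pot's x axis: look, or feel for it by turning the lid under light pressure (5 N).
- round_rim (a point): Centre of the round pot's mouth, at rim height, 78 above the bench; axes as the pot.
- square_pot: Fixed square steel pot, outside 100 x 100, inside 88 x 88, on a 116 square base plate. Origin: centre of underside, z up, x square to a side. In the mouth is a black rubber sealing frame, its top 6 below the rim; the lid's plug must push it down another 6 (11 to 15 N, more than the lid's weight), and it stays down.
- square_rim (a point): Centre of the square pot's mouth, at rim height, 78 above the bench; axes as the pot.
- round_lid: Loose steel lid: round plate 100 diameter, 5 thick; under it a plug 84 diameter, 12 deep; under the plug a tongue 56 long (x), 7 wide, 8 deep. Stands 7 proud until the tongue finds the slot. Black grip bar on top, 50 (x) x 16 (y), its top 41 above the origin. Origin: centre of the plate's underside, z out through the bar. Starts tilted in any rack slot, x pointing down the slope.
- square_lid: Loose steel lid, 0.28 kg: plate 100 x 100, 5 thick; under it a plug 84 x 84, 12 deep, bevelled. Fits in any quarter turn. Black grip bar on top, 50 (x) x 16 (y), its top 41 above the origin. Origin: centre of the plate's underside, z out through the bar. Starts tilted in any rack slot, x pointing down the slope.
- oblong_lid: Loose steel lid with no pot here: plate 100 (x) x 66 (y), 5 thick, plug 84 x 50. Stays in the rack. Black grip bar on top, 50 (x) x 16 (y), its top 41 above the origin. Origin: centre of the plate's underside, z out through the bar. Starts tilted in any rack slot, x pointing down the slope.
- rack: Fixed white drying rack, 375 wide (y), its slope of 0.58 rad (33 degrees) facing its +x (away from the robot) and falling along +x. Three slots at y = -125, 0, 125; lids lie with the lower edge against a ledge as high as their plates, origins about 68 above the bench. Origin: on the bench under the middle lid's origin.
- vial_tray: Blue open tray 90 x 65 x 30 between the pots, loose, bystander. Origin: centre of the underside.
- amber_bottle: Amber bottle, 66 diameter, 130 tall, loose, bystander. Origin: centre of the underside.
- beaker: Clear beaker, 72 diameter, 90 tall, loose, bystander. Origin: centre of the underside.
There are look-alikes about, which are no part of the job. Leave any purple or red look-alike of the square_lid alone.

How it is judged:
By the outcome, as a careful person would: the job done as asked, in the order asked, and still so for the second after the job is handed in, with the robot touching nothing.
It also fails if it takes over 72 s, if anything falls off the work surface, if the arm or the gripper's body presses on something with over 40 N, if the wrist force passes 120 N, or if a joint passes its speed limit or range.

### The arm

A 7-joint arm with a two-finger parallel gripper is mounted at the origin on the work surface. World frame = base frame: x ahead of the robot, y to its left, z up, the work surface at z = 0. Lengths are in m, angles in degrees, forces in N, time in s.
With the tool pointing down it reaches from about 0.4 to 0.925 m from the base axis. Payload 4.1 kg.
Tool frame: the origin (TCP) lies at the very end of the fingers, on their centre line; the grasp point (between the pads) lies 19 mm behind it; z points along the fingers, y is the line along which they close (so a half turn about z gives the same grasp; the last joint's range is limited). The gripper opens to 85 mm and grips with 20 to 120 N. Pads are 22 mm wide; open, the fingers measure 114 mm over their backs; the gripper's body (76 mm by 85 mm) begins 54 mm behind the grasp point. The pads swing forward as they close: fully open they stand 13 mm farther back than shut.
Start: joints at [68.411, 22.827, 2.584, 88.041, -1.071, 69.15, -2.905], TCP at [0.178, -0.625, 0.231] pointing down, gripper open.
Joint ranges: [-161.44, 161.44], [-28.35, 127.94], [-78.24, 83.42], [0, 140.83], [-78.03, 258.03], [13.02, 114.36], [-168.23, 168.23]. Speed limits (degrees/s): [147.25, 147.25, 180, 180, 180, 180, 180].

### API

Orientations are given as a 3x3 rotation matrix whose columns are the frame's x, y, z axes.
In Python, from station import env gives the robot as it stands.
- The arm moves only by the tool carry_out, never from a script. Its argument "increments" is text: rows parted by semicolons, each of 5 numbers parted by spaces: the shift along the tool's x, y, z normalised to -1 to 1, where 1 is 400 mm, then the turn about the tool's z normalised to -1 to 1, where 1 is 6 degrees, then the finger opening in mm, from 0 to 85.4. A call has 1 to 20 rows; each row shifts and turns the commanded pose from where the row before left it, along the tool's axes as they then stand; what a row does not reach is not made up. A row lasts 1/12 s, in which the tool goes at most 41.7 mm and 7.16 degrees, less where a joint would pass 70% of its speed; a pose out of reach is approached as far as the arm can. A call with a number of a shift or a turn outside -1 to 1 is refused whole. A call with a gripper value outside its range is refused whole. The fingers move at their own pace and stop on an object; "grip_force" is the grip in N (left out, the last holds). Time passes only in rows, so rows that do not move let the fingers close. It gives the time, the measured TCP pose, the force, the opening and the grip force at its end, in the units of the state.
- env.get_obs(): the state, without advancing time (a new reading comes with each control period).
- env.snapshot(name): name is "scene" or "top" or "wrist"; returns (picture, depth): 480x640x3 uint8, red, green, blue; 480x640 float32, m along the optical axis (not along the pixel's ray), 0 where there is no reading.
- env.camera_model(name): a dict with "camera_matrix" (3x3 intrinsics, pixels), "k1" (the pictures are not rectified: a ray, as slopes to the right and down, at radius r is drawn at 1 + k1 r^2 times it, then the intrinsics apply), "R" (3x3) and "t" (3): a world point X has camera coordinates R X + t; the wrist camera has in their place "mount" (4x4, takes a point from camera to tool coordinates, whose origin is the TCP and whose axes are the flange's). Camera axes: x right, y down, z forward; pixel columns grow to the right and rows downward; lengths in m; the calibration is good to about 2 mm. A picture is of the moment at which its call begins: read the wrist's pose just before it. camera_model takes no time and is no camera call.
- env.job_done(): hands the job in; it is judged then, once.
Trained networks look in the newest picture that a camera, given by its name, has taken for a name from the list of things; names that differ only in an ending like _2 or _b are one class to them, and where a whole thing is asked for, a point or a joint stands for the part that bears it (a point fixed in the world has none). Each returns a list of dicts, best first, with "conf" (0 to 1); they miss things now and then, are a little off and sometimes report something else, mostly with a low value. They report only what shows in the picture. A call takes as long as a camera call. They do not tell look-alikes from the thing itself.
- env.cut_out(camera, target): "mask" (480x640 bool, what is visible of it) and "box" ([left, top, width, height] in pixels, round what is visible of it).
The state is a dict: "t": time; "joint_positions": joint angles; "joint_velocities": joint speeds; "effort": joint torques, N m; "position": TCP position; "ee_rot": TCP orientation; "wrist_force": force on the tool from outside, world axes, zero at the start; "torque": the same for the moment, N m; "grip_width": opening from 0.0 (shut) to 1.0 (fully open); "grasp_force": force on a finger pad.
Only numpy, scipy, OpenCV 4.12 (cv2) and the standard library are available. Lean on these libraries where they do the work, as an engineer would, in place of code of your own. Each camera call takes 0.05 s, during which the arm holds its last target. There are 200 camera calls.

## Working session

There is one attempt and no reset: what is moved stays moved. The work goes in short steps, Python scripts to look and compute and a tool call to move; the robot and the scene stay as the last step left them, time stands still between calls to the robot, and variables do not carry over. Pictures are saved under pics/ and viewed, at most 12 in all, crops included, and the job is handed in when it is done.

Besides the shell and the picture viewer there is one more tool, called after "Call:" as name(argument=value, ...) on one line, values as JSON. carry_out: Moves the arm, as the interface text tells. Scaled input: -1 to 1 covers 400 mm each way for a shift and 6 degrees each way for a turn. Its arguments: {"type":"object","properties":{"increments":{"type":"string"},"grip_force":{"type":"number"}},"required":["increments"]}

```bash
mkdir -p pics; ls; cat > h.py <<'E'
import numpy as np, cv2
from station import env
def cam(name, obs=None):
    m=env.camera_model(name); K=np.array(m["camera_matrix"]); k1=m["k1"]
    if "mount" in m:
        M=np.array(m["mount"]); Rt=np.array(obs["ee_rot"]); p=np.array(obs["position"])
        Rc=Rt@M[:3,:3]; c=Rt@M[:3,3]+p   # cam->world
    else:
        R=np.array(m["R"]); t=np.array(m["t"]); Rc=R.T; c=-R.T@t
    return K,k1,Rc,c
def rays(C,uv):
    K,k1,Rc,c=C
    uv=np.asarray(uv,float).reshape(-1,1,2)
    s=cv2.undistortPoints(uv,K,np.array([k1,0,0,0.]),None,None,None).reshape(-1,2)
    # k1 distortion
    return np.c_[s,np.ones(len(s))]
def cloud(C,depth):
    v,u=np.mgrid[0:480,0:640]
    r=rays(C,np.c_[u.ravel(),v.ravel()])
    P=(r*depth.reshape(-1,1))@C[2].T+C[3]
    return P.reshape(480,640,3)
def proj(C,X):
    K,k1,Rc,c=C
    R=Rc.T
    return cv2.projectPoints(np.asarray(X,float).reshape(-1,1,3),cv2.Rodrigues(R)[0],-R@c,K,np.array([k1,0,0,0.]))[0].reshape(-1,2)
E
python3 - <<'E'
from h import *
o=env.get_obs(); print(o)
for n in("scene","top"):
    p,d=env.snapshot(n); C=cam(n); np.savez(f"{n}.npz",p=p,d=d)
    cv2.imwrite(f"pics/{n}0.png",p[:,:,::-1]); print(n,C[3],C[2][:,2], (d>0).mean())
    P=cloud(C,d)
    for t in["round_pot","square_pot","round_lid","square_lid","oblong_lid","rack","vial_tray","amber_bottle","beaker"]:
        for r in env.cut_out(n,t)[:3]:
            m=r["mask"]&(d>0); print(n,t,round(r["conf"],2),r["box"],np.round(np.median(P[m],0),3) if m.any() else None, m.sum())
E
```

```text
pics
{'t': 0.0, 'joint_positions': array([68.40988449, 22.87088069,  2.57950146, 88.11353145, -1.07137095,
       69.15100739, -2.90506943]), 'joint_velocities': array([-0.05447853, -0.08427645,  0.07531594, -0.00561839, -0.06522895,
       -0.01294074,  0.05222916]), 'effort': array([-4.07946573e-04, -4.75123537e+01,  1.36423778e+00, -2.54223615e+01,
        1.13835954e-02,  9.60606703e-03,  3.34635743e-06]), 'position': array([ 0.17812212, -0.62445808,  0.23027992]), 'ee_rot': array([[ 9.61622584e-01,  2.74374882e-01, -6.56216746e-04],
       [ 2.74375636e-01, -9.61620855e-01,  1.82802746e-03],
       [-1.29466890e-04, -1.93792237e-03, -9.99998114e-01]]), 'wrist_force': array([ 0.42095418, -0.27365069,  0.2135779 ]), 'torque': array([-0.04367967,  0.01542423,  0.01836531]), 'grasp_force': 0.0, 'grip_width': 0.9994527486958139}
scene [ 1.41128705 -0.35223943  1.24371796] [-0.56684379  0.23222102 -0.79041857] 0.9959765625
scene round_pot 0.74 [366.5, 228.8, 58.6, 61.2] [0.679 0.143 0.053] 2249
scene square_pot 0.59 [246.8, 277.5, 56.2, 57.5] [ 0.68  -0.176  0.042] 2608
scene round_li
[... 1199 characters left out ...]
, 317.7, 48.8, 47.5] [0.285 0.38  0.018] 1365
top square_lid 0.8 [230.4, 316.0, 49.3, 51.6] [0.285 0.209 0.017] 1450
top oblong_lid 0.58 [371.5, 247.9, 27.8, 27.0] [ 0.477 -0.137  0.085] 719
top rack 0.91 [265.8, 243.3, 146.6, 56.4] [ 0.439 -0.038  0.059] 3592
top vial_tray 0.96 [316.3, 185.1, 26.2, 37.9] [ 0.656 -0.003  0.009] 725
top vial_tray 0.24 [270.1, 252.9, 41.2, 29.3] [0.469 0.107 0.081] 1172
top amber_bottle 0.65 [448.3, 254.3, 29.8, 28.0] [ 0.446 -0.335  0.091] 659
top amber_bottle 0.45 [319.9, 246.2, 38.3, 34.0] [ 0.476 -0.014  0.078] 917
top amber_bottle 0.39 [369.8, 174.3, 43.6, 50.8] [ 0.666 -0.176  0.038] 1830
top beaker 0.76 [165.3, 241.5, 32.0, 29.0] [0.517 0.408 0.048] 706
```

```bash
python3 -c "
import cv2,numpy as np
a=cv2.imread('pics/scene0.png');b=cv2.imread('pics/top0.png')
cv2.imwrite('pics/both.png',np.vstack([cv2.resize(a,(400,300)),cv2.resize(b,(400,300))]))"
```

```text
(no output)
```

View pics/top0.png

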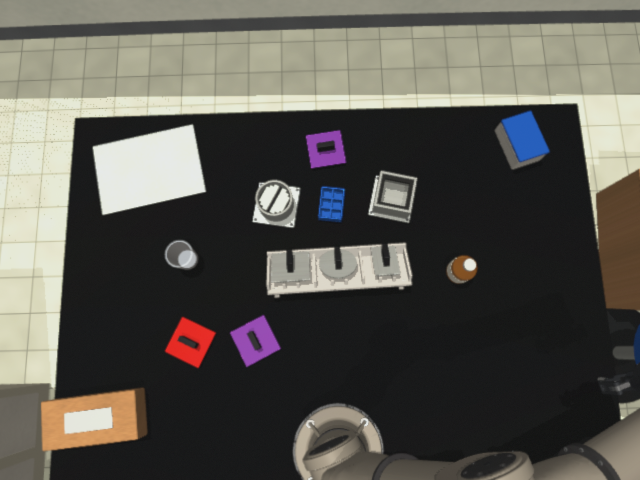

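View pics/scene0.png

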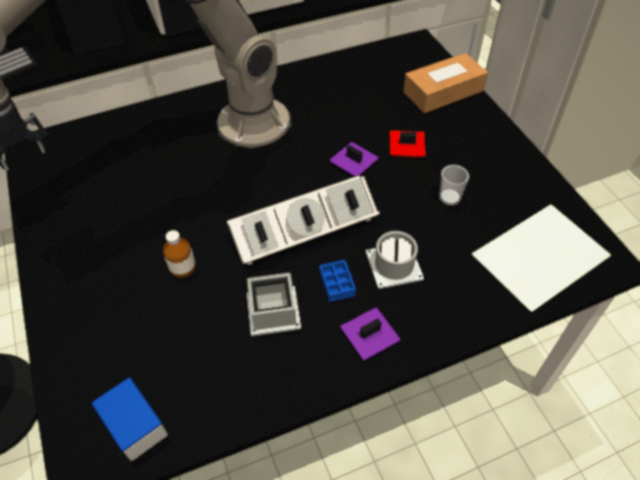

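The top view shows three lids in the rack: square at (290,267), round at (338,262) and oblong at (386,262). The round pot is at (276,203) and the square pot at (393,196).
Square-lid candidates are purple (325,148), purple (255,340), red (190,342) and the steel one in the rack (290,267). Only the last is steel, so that is the one to use; I'll confirm it in a wrist-camera crop.

Call:
carry_out(increments="0 0 -0.08 0.78 60; 0 0 -0.08 0.78 60; 0 0 -0.08 0.78 60; 0.05 -0.085 -0.02 0 60; 0.05 -0.085 -0.02 0 60; 0.05 -0.085 -0.02 0 60; 0.05 -0.085 -0.02 0 60; 0.05 -0.085 -0.02 0 60; 0.05 -0.085 -0.02 0 60; 0.05 -0.085 -0.02 0 60; 0.05 -0.085 -0.02 0 60; 0.05 -0.085 -0.02 0 60; 0.05 -0.085 -0.02 0 60; 0.05 -0.085 -0.02 0 60; 0.05 -0.085 -0.02 0 60; 0.05 -0.085 -0.02 0 60; 0.05 -0.085 -0.02 0 60; 0.05 -0.085 -0.02 0 60; 0 -0.085 0 0 60; 0 0 0 0 60", grip_force=40)

```text
t: 2.67
position: [0.4612, -0.0626, 0.4484]
ee_rot: [[0.999, 0.047, 0.002], [0.047, -0.999, 0.003], [0.002, -0.003, -1.0]]
wrist_force: [-0.3, 0.9, -0.2]
grip_width: 0.703
grasp_force: 0.0
```

```bash
python3 - <<'E'
from h import *
o=env.get_obs(); p,d=env.snapshot("wrist"); C=cam("wrist",o); np.savez("w1.npz",p=p,d=d,pos=o["position"],R=o["ee_rot"])
print(o["t"],o["position"],o["ee_rot"],o["joint_positions"]); print(env.camera_model("wrist"))
cv2.imwrite("pics/w1.png",p[:,:,::-1]); P=cloud(C,d); np.save("w1P.npy",P)
for t in["round_lid","square_lid","oblong_lid","rack","round_pot","square_pot"]:
    for r in env.cut_out("wrist",t)[:3]:
        m=r["mask"]&(d>0); print(t,round(r["conf"],2),r["box"],np.round(np.median(P[m],0),3) if m.any() else None, m.sum())
E
```

```text
2.6667 [ 0.46115704 -0.06257996  0.44836402] [[ 0.99890735  0.04669168  0.00199907]
 [ 0.04668484 -0.99890408  0.00334101]
 [ 0.00215288 -0.00324403 -0.99999242]] [ 29.10082665  -1.01645302 -25.84874954  90.10643459  -0.64082121
  90.7048056  -84.07722366]
{'camera_matrix': array([[377.62890795,   0.        , 313.72471026],
       [  0.        , 377.62890795, 238.19532638],
       [  0.        ,   0.        ,   1.        ]]), 'k1': -0.026872847600280147, 'mount': array([[-3.20950462e-05, -9.66056649e-01, -2.58330313e-01,
         6.47641951e-02],
       [ 9.99999786e-01,  1.37904675e-04, -6.39951098e-04,
        -1.70097956e-03],
       [ 6.53853971e-04, -2.58330278e-01,  9.66056437e-01,
        -1.43336046e-01],
       [ 0.00000000e+00,  0.00000000e+00,  0.00000000e+00,
         1.00000000e+00]])}
round_lid 0.74 [245.1, 141.8, 70.9, 66.0] [ 0.476 -0.015  0.081] 3810
square_lid 0.9 [0.0, 238.9, 76.0, 77.0] [0.292 0.377 0.019] 3396
square_lid 0.81 [148.2, 135.3, 78.8, 72.6] [0.472 0.105 0.083] 4840
square_lid 0.58 [100.4, 243.7, 84.5, 72.5] [0.291 0.206 0.018] 3477
oblong_lid 0.6 [346.7, 140.6, 52.3, 69.4] [ 0.48  -0.133  0.085] 3227
rack 0.71 [139.7, 137.5, 279.9, 87.6] [ 0.446 -0.055  0.059] 11096
round_pot 0.94 [112.0, 0.0, 106.4, 87.0] [0.647 0.139 0.063] 7355
square_pot 0.78 [349.6, 1.7, 116.2, 91.4] [ 0.659 -0.178  0.025] 7591
```

View pics/w1.png

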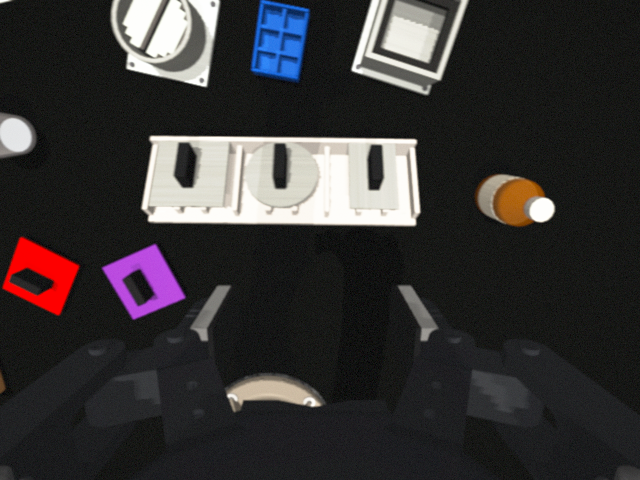

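Wrist view: the steel square lid is in the left slot at (190,175), round at (282,175), oblong at (373,177). The purple (143,282) and red (42,277) square lids are on the bench, so they are not the ones in the rack. Next, measure the lids and pots.

```bash
cat > lids.py <<'E'
from h import *
def lids(P,p,cut):
    # bars: dark pixels standing high in the rack
    br=p.max(2)
    for n,m in cut.items():
        m=m&(P[...,2]>0.03); pl=m&(br>120)
        Q=P[pl]
        for _ in range(4):
            A=np.c_[Q[:,:2],np.ones(len(Q))]; k=np.linalg.lstsq(A,Q[:,2],rcond=None)[0]
            r=Q[:,2]-A@k; Q=Q[abs(r)<max(.003,1.5*np.median(abs(r)))]
        nv=np.array([-k[0],-k[1],1]); nv/=np.linalg.norm(nv)
        lo=P[m]; h=(lo-[0,0,k[2]])@nv
        top=lo[(h>.030)&(h<.042)]
        r=cv2.minAreaRect((top[:,:2]*1000).astype(np.float32))
        xa=np.array([nv[2],0,-nv[0]]); xa/=np.linalg.norm(xa)
        ya=np.cross(nv,xa); u=top@xa;v=top@ya
        print(n,"slope",round(np.degrees(np.arccos(nv[2])),1),"downslope az",round(np.degrees(np.arctan2(nv[1],nv[0])),1),
          "bartop h",round(np.median(h[h>.03])*1e3,1),"bar n",len(top),"barrect",np.round(r[0],1),np.round(r[1],1),round(r[2],1),
          "bar median",np.round(np.median(top,0)*1e3,1),"zmax",round(np.percentile(top[:,2],98)*1e3,1))
        E=[(np.percentile(u,1)+np.percentile(u,99))/2,(np.percentile(v,1)+np.percentile(v,99))/2]
        print("   ulen",np.ptp(np.percentile(u,[1,99])).round(4),"vlen",np.ptp(np.percentile(v,[1,99])).round(4), "topcentre",np.round((xa*E[0]+ya*E[1]+nv*np.median(top@nv))*1e3,1))
        q=P[pl]; h=(q-[0,0,k[2]])@nv; q=q[abs(h)<.003]; r2=cv2.minAreaRect(np.c_[q@xa,q@ya].astype(np.float32)*1000)
        c=xa*r2[0][0]/1e3+ya*r2[0][1]/1e3+nv*np.median(q@nv)
        print("   plate rect",np.round(r2[1],1),round(r2[2],1),"plate top centre",np.round(c*1e3,1))
E
cat > pots.py <<'E'
from h import *
def pots(P,p):
    for n,(cx,cy) in {"round":(.655,.145),"square":(.667,-.176)}.items():
        near=(abs(P[...,0]-cx)<.1)&(abs(P[...,1]-cy)<.085)
        rim=near&(P[...,2]>.072)&(P[...,2]<.084)
        q=P[rim]
        if len(q)<50: print(n,len(q)); continue
        if n=="round":
            (c,rad)=cv2.minEnclosingCircle((q[:,:2]*1e3).astype(np.float32))
            from scipy.optimize import least_squares
            # mid-circle fit
            f=least_squares(lambda v:np.hypot(q[:,0]-v[0],q[:,1]-v[1])-v[2],[cx,cy,.047],loss="soft_l1",f_scale=.002).x
            print(n,"enc",np.round(c,1),round(rad,1),"fit",np.round(f*1e3,1),"z",np.median(q[:,2]).round(4),len(q))
            cc=f[:2]
        else:
            r=cv2.minAreaRect((q[:,:2]*1e3).astype(np.float32)); print(n,"rect",np.round(r,1) if 0 else (np.round(r[0],1),np.round(r[1],1),round(r[2],2)),"z",np.median(q[:,2]).round(4),len(q))
        b=near&(P[...,2]>.0015)&(P[...,2]<.012)&(p.max(2)>110); qb=P[b]
        r=cv2.minAreaRect((qb[:,:2]*1e3).astype(np.float32)); print("   base",np.round(r[0],1),np.round(r[1],1),round(r[2],2),"z",np.median(qb[:,2]).round(4))
        if n=="round":
            ins=near&(np.hypot(P[...,0]-cc[0],P[...,1]-cc[1])<.038)
            zz=P[ins][:,2]; print("   inside z pct",np.round(np.percentile(zz,[2,10,25,50,75,90]),4))
            dk=ins&(p.max(2)<90)&(P[...,2]<.066); s=P[dk]
            if len(s)>20:
                r=cv2.minAreaRect((s[:,:2]*1e3).astype(np.float32)); w,V=np.linalg.eigh(np.cov(s[:,:2].T)); a=V[:,1]
                print("   slot",np.round(r[0],1),np.round(r[1],1),round(r[2],1),"pca",round(np.degrees(np.arctan2(a[1],a[0]))%180,1),"med",np.round(np.mean(s,0)*1e3,1))
E
python3 - <<'E'
from lids import *; from pots import *
z=np.load("w1.npz"); P=np.load("w1P.npy"); 
cut={t:[r for r in env.cut_out("wrist",t)] for t in["round_lid","square_lid"]}
cut={"round_lid":cut["round_lid"][0]["mask"],"square_lid":[r for r in cut["square_lid"] if abs(r["box"][0]-148)<15][0]["mask"]}
lids(P,z["p"],cut); pots(P,z["p"])
for n in("top","scene"):
    s=np.load(n+".npz"); print(n); pots(cloud(cam(n),s["d"]),s["p"])
s=np.load("top.npz");Pt=cloud(cam("top"),s["d"])
m=(P[...,2]>.02)&(P[...,2]<.12)&(abs(P[...,0]-.46)<.09)&(abs(P[...,1]+.015)<.22)
print("rack rect",cv2.minAreaRect((P[m][:,:2]*1e3).astype(np.float32)))
E
```

```text
round_lid slope 32.8 downslope az 2.3 bartop h 35.7 bar n 464 barrect [495.4 -11.7] [44.1 16.1] 1.8 bar median [495.5 -12.  103.8] zmax 115.7
   ulen 0.0491 vlen 0.0162 topcentre [496.7 -11.8 103.1]
   plate rect [99.7 98.3] 5.6 plate top centre [477.5 -12.7  73. ]
square_lid slope 33.0 downslope az 2.1 bartop h 35.8 bar n 490 barrect [491.1 112.3] [44.2 16.7] 2.4 bar median [491.4 111.3 103.5] zmax 116.0
   ulen 0.0495 vlen 0.0166 topcentre [492.8 112.2 103. ]
   plate rect [102.2 100.4] 1.6 plate top centre [473.8 112.5  72.7]
round enc [658.1 153.2] 50.7 fit [658.1 151.6  46.7] z 0.0782 1006
   base [658.8 155.7] [123.9 115.6] 80.01 z 0.0087
   inside z pct [0.052  0.0554 0.0644 0.0655 0.0663 0.0669]
   slot [659.  156.5] [ 4.8 70.9] 59.7 pca 150.9 med [658.3 157.   52.8]
square rect (array([ 663. , -173.6]), array([101. ,  95.8]), 76.89) z 0.0746 2373
   base [ 672.8 -183.5] [130.6 135.3] 76.51 z 0.0086
top
round enc [659.5 150.6] 50.5 fit [658.9 150.   46.9] z 0.0773 260
   base [664.4 149.7] [117.8 127.5] 79.35 z 0.008
   inside z pct [0.049  0.0528 0.0607 0.0643 0.0668 0.0688]
   slot [661.7 149.9] [54.8 57.4] 16.7 pca 150.8 med [660.2 150.3  52.1]
square rect (array([ 666. , -177.4]), array([100. , 103.7]), 76.44) z 0.0764 550
   base [ 675.4 -179.8] [116.1 136.8] 76.26 z 0.0092
scene
round enc [662.8 152.4] 52.1 fit [663.8 152.1  46.9] z 0.0759 285
   base [640.8 158.3] [120.6 166.4] 79.46 z 0.0064
   inside z pct [-0.7557  0.0496  0.0597  0.063   0.0648  0.0662]
   slot [656.4 158.2] [ 4.1 56.9] 60.2 pca 149.9 med [654.6 159.   50.6]
square rect (array([ 669.8, -175.2]), array([100.1, 106.9]), 76.23) z 0.0757 567
   base [ 648.  -168.5] [118.5 164.9] 75.82 z 0.0074
rack rect ((465.43719482421875, -12.577911376953125), (119.17383575439453, 376.73992919921875), 1.9208664894104004)
```

Call:
carry_out(increments="0.08 -0.04 0 0 60; 0.08 -0.04 0 0 60; 0.08 -0.04 0 0 60; 0.02 -0.04 0 0 60; 0 0 0 0 60; 0 0 0 0 60; 0 0 0 0 60")

```text
t: 3.7
position: [0.5618, -0.0055, 0.4473]
ee_rot: [[1.0, 0.031, -0.0], [0.031, -1.0, -0.001], [-0.0, 0.001, -1.0]]
wrist_force: [-0.4, -0.8, -0.7]
grip_width: 0.697
grasp_force: 0.0
```

```bash
python3 - <<'E'
from lids import *; from pots import *
o=env.get_obs(); p,d=env.snapshot("wrist"); C=cam("wrist",o); P=cloud(C,d)
print(o["t"],o["position"],np.abs(o["joint_velocities"]).max())
np.savez("w2.npz",p=p,d=d,P=P)
cv2.imwrite("pics/w2.png",p[:,:,::-1]); pots(P,p)
for t in ("round_lid","square_lid"):
    for r in env.cut_out("wrist",t):
        q=np.median(P[r["mask"]],0)
        if abs(q[0]-.475)<.03: lids(P,p,{t:r["mask"]}); 
E
```

```text
3.7 [ 0.5617998  -0.0054594   0.44729399] 1.0154010948693843
round enc [659.3 153.1] 50.5 fit [659.2 152.   46.7] z 0.0783 1242
   base [661.2 162.8] [137.3 118.8] 79.82 z 0.0087
   inside z pct [0.0517 0.0532 0.0642 0.0654 0.0662 0.0669]
   slot [652.6 139.2] [44.1 75.4] 62.3 pca 152.1 med [660.  150.3  52.9]
square rect (array([ 666.4, -174.5]), array([101.2, 101. ]), 76.66) z 0.0754 3130
   base [ 669.1 -187.4] [140.7 127.8] 76.56 z 0.0086
round_lid slope 32.9 downslope az 1.9 bartop h 35.9 bar n 417 barrect [495.6 -12.3] [43.2 14.8] 1.8 bar median [495.3 -11.9 104.2] zmax 115.8
   ulen 0.0483 vlen 0.0155 topcentre [496.5 -12.2 103.4]
   plate rect [99.  98.9] 20.4 plate top centre [477.4 -12.3  73. ]
square_lid slope 33.0 downslope az 2.1 bartop h 35.9 bar n 454 barrect [491. 113.] [44.1 16.3] 2.2 bar median [491.6 112.4 103.6] zmax 116.3
   ulen 0.049 vlen 0.0161 topcentre [492.6 112.9 103.2]
   plate rect [101.2  99.4] 1.6 plate top centre [473.7 112.1  72.7]
```

View pics/w2.png

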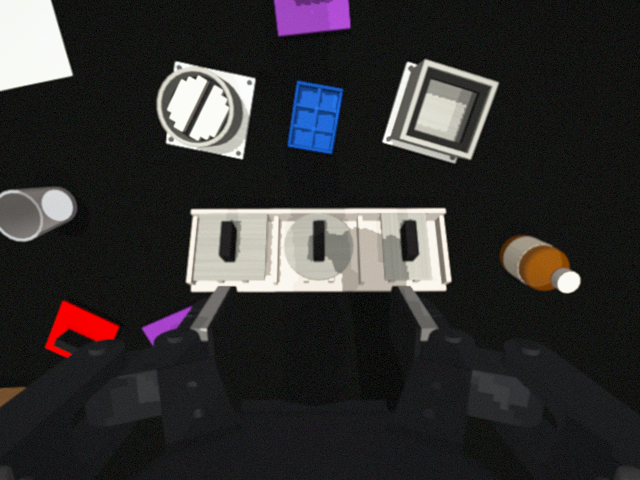

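Call:
carry_out(increments="-0.0446 -0.0752 0.05 0 50; -0.0446 -0.0752 0.05 0 50; -0.0446 -0.0752 0.05 0 50; -0.0446 -0.0752 0.05 0 50; 0 0 0.1 0 50; 0 0 0.1 0 50; 0 0 0.1 0 50; 0 0 0.1 0 50; 0 0 0.1 0 50; 0 0 0.06 0 50; 0 0 0.04 0 50; 0 0 0 0 50; 0 0 0 0 50")

```text
t: 4.93
position: [0.4866, 0.1129, 0.1273]
ee_rot: [[0.999, 0.032, -0.001], [0.032, -0.999, -0.001], [-0.001, 0.001, -1.0]]
wrist_force: [0.4, 0.7, 0.8]
grip_width: 0.59
grasp_force: 0.0
```

```bash
python3 - <<'E'
from h import *
from lids import lids
o=env.get_obs(); p,d=env.snapshot("wrist"); C=cam("wrist",o); P=cloud(C,d)
print(o["position"],o["ee_rot"].round(4).tolist(),o["joint_positions"].round(1))
a=cv2.imread("pics/w2.png")[200:300,180:350]; b=p[:,:,::-1]
cv2.imwrite("pics/c1.png",np.vstack([cv2.resize(a,(510,300)),cv2.resize(b,(400,300),interpolation=cv2.INTER_AREA)[:, :400] if 0 else cv2.resize(b,(510,300))]))
E
```

```text
[0.48662476 0.11292799 0.12730041] [[0.9995, 0.0317, -0.0007], [0.0317, -0.9995, -0.0006], [-0.0008, 0.0005, -1.0]] [  11.9   16.5  -34.8  114.1   11.7   52.9 -117.1]
```

View pics/c1.png

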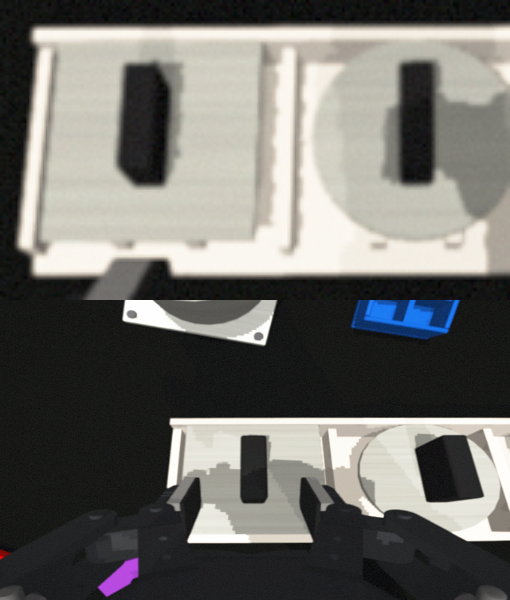

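Call:
carry_out(increments="0 0 0.06 0 50; 0 0 0.05 0 50; 0 0 0.02 0 50; 0 0 0 0 50; 0 0 0 0 10; 0 0 0 0 10; 0 0 0 0 10; 0 0 0 0 10; 0 0 0 0 10; 0 0 0 0 10", grip_force=40)

```text
t: 5.82
position: [0.4882, 0.1133, 0.0769]
ee_rot: [[0.999, 0.032, 0.003], [0.032, -0.999, -0.001], [0.003, 0.001, -1.0]]
wrist_force: [-0.8, -2.5, 7.7]
grip_width: 0.177
grasp_force: 39.8
```

Call:
carry_out(increments="0 0 -0.04 0 10; 0 0 -0.08 0 10; 0 0 -0.08 0 10; 0 0 -0.09 0 10; 0 0 -0.08 0 10; 0 0 0 0 10; 0 0 0 0 10")

```text
t: 6.4
position: [0.4878, 0.1142, 0.2251]
ee_rot: [[0.999, 0.033, 0.004], [0.033, -0.999, 0.0], [0.004, -0.0, -1.0]]
wrist_force: [0.1, -0.0, -3.4]
grip_width: 0.182
grasp_force: 39.8
```

```bash
python3 - <<'E'
from h import *
from lids import lids
o=env.get_obs(); p,d=env.snapshot("wrist"); C=cam("wrist",o); P=cloud(C,d)
print(o["position"],o["wrist_force"],o["torque"])
T=(P-o["position"])@o["ee_rot"]  # tool coords
for r in env.cut_out("wrist","square_lid")[:2]:
    m=r["mask"]; q=T[m&(p.min(2)>110)&(p.max(2).astype(int)-p.min(2)<40)]; print(r["conf"],r["box"],len(q))
    if len(q)<200: continue
    A=np.c_[q[:,:2],np.ones(len(q))]; k=np.linalg.lstsq(A,q[:,2],rcond=None)[0]; print("tilt deg (tool x, y)",np.degrees(np.arctan(k[:2])),"plate z at axis",k[2], np.percentile(q,[1,99],axis=0).round(3))
cv2.imwrite("pics/w3.png",cv2.resize(p[:,:,::-1],(400,300)))
E
```

```text
[0.48783962 0.11422757 0.22510145] [ 0.0685561  -0.04274732 -3.36980453] [-0.05967815 -0.04111628  0.01754448]
0.67 [197.6, 214.1, 230.0, 194.9] 18122
tilt deg (tool x, y) [23.80880318 -0.21882857] plate z at axis 0.014436516091340243 [[-0.039 -0.051 -0.012]
 [ 0.027  0.047  0.032]]
0.64 [4.3, 329.6, 107.8, 79.3] 0
```

View pics/w3.png

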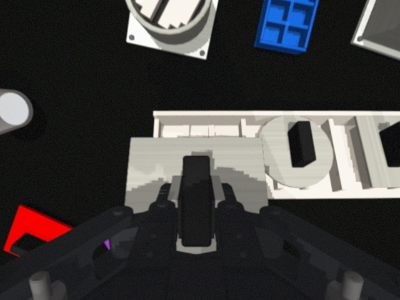

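Call:
carry_out(increments="0.0223 0.0954 0 0 10; 0.0223 0.0954 0 0 10; 0.0223 0.0954 0 0 10; 0.0223 0.0954 0 0 10; 0.0223 0.0954 0 0 10; 0.0223 0.0954 0 0 10; 0.0223 0.0954 0 0 10; 0.0223 0.0954 0 0 10; 0.0223 0.0954 0 0 10; 0.0223 0.0954 0 0 10; 0.0223 0.0954 0 0 10; 0.0223 0.0954 0 0 10; 0 0 0.09 0 10; 0 0 0.09 0 10; 0 0 0.09 0 10; 0 0 0.08 0 10; 0 0 0.06 0 10; 0 0 0.03 0 10; 0 0 0 0 10; 0 0 0 0 10")

```text
t: 8.17
position: [0.6083, -0.3399, 0.0458]
ee_rot: [[0.999, 0.033, -0.002], [0.033, -0.999, 0.001], [-0.002, -0.001, -1.0]]
wrist_force: [0.3, -1.5, -3.3]
grip_width: 0.18
grasp_force: 40.5
```

Call:
carry_out(increments="-0.003 0 0.006 0 10; -0.006 0 0.006 0 10; -0.006 0 0.005 0 10; -0.006 0 0.005 0 10; -0.006 0 0.005 0 10; -0.006 0 0.005 0 10; -0.006 0 0.005 0 10; -0.006 0 0.005 0 10; -0.006 0 0.005 0 10; -0.006 0 0.003 0 10; 0 0 0.001 0 10; 0 0 0 0 10; 0 0 0 0 10")

```text
t: 9.25
position: [0.5901, -0.3415, 0.0337]
ee_rot: [[0.999, 0.033, 0.008], [0.033, -0.999, -0.003], [0.008, 0.003, -1.0]]
wrist_force: [-4.2, 4.1, 22.3]
grip_width: 0.182
grasp_force: 45.9
```

Call:
carry_out(increments="0 0 0 0 10; 0 0 0 0 10; 0 0 0 0 10; 0 0 0 0 10", grip_force=20)

```text
t: 9.58
position: [0.5901, -0.3415, 0.0337]
ee_rot: [[0.999, 0.033, 0.008], [0.033, -0.999, -0.003], [0.008, 0.003, -1.0]]
wrist_force: [-4.2, 3.3, 21.9]
grip_width: 0.183
grasp_force: 45.9
```

```bash
cat > tilt.py <<'E'
from h import *
def tilt(name="square_lid"):
    o=env.get_obs(); p,d=env.snapshot("wrist"); C=cam("wrist",o); P=cloud(C,d)
    print(o["t"],o["position"].round(4),o["wrist_force"].round(1))
    T=(P-o["position"])@o["ee_rot"]
    for r in env.cut_out("wrist",name)[:2]:
        m=r["mask"]&(abs(T[...,0])<.08)&(abs(T[...,1])<.06); q=T[m&(p.max(2)>80)&(p.max(2).astype(int)-p.min(2)<40)]; print(r["conf"],r["box"],len(q))
        if len(q)<200: continue
        A=np.c_[q[:,:2],np.ones(len(q))]
        for _ in range(4):
            k=np.linalg.lstsq(A,q[:,2],rcond=None)[0]; e=abs(q[:,2]-A@k); s=e<max(.002,2*np.median(e)); A=A[s];q=q[s]
        print("tilt deg (tool x, y)",np.degrees(np.arctan(k[:2])).round(2),"plate z at axis",k[2].round(4), np.percentile(q,[1,99],axis=0).round(3).tolist())
    return p
E
python3 -c "
from tilt import *
tilt()"
```

```text
9.5833 [ 0.5901 -0.3415  0.0337] [-4.2  3.3 21.9]
0.98 [198.0, 195.2, 229.7, 213.3] 23704
tilt deg (tool x, y) [19.78  0.22] plate z at axis 0.0069 [[-0.016, -0.051, 0.001], [0.037, 0.047, 0.02]]
```

Call:
carry_out(increments="0 0 -0.01 0 12; 0 0 0 0 20; 0 0 0 0 30; 0 0 0 0 45; 0 0 0 0 45; 0 0 0 0 45", grip_force=60)

```text
t: 10.18
position: [0.5856, -0.3412, 0.0303]
ee_rot: [[0.999, 0.033, -0.001], [0.033, -0.999, 0.0], [-0.001, -0.0, -1.0]]
wrist_force: [0.0, 0.5, 0.2]
grip_width: 0.524
grasp_force: 0.0
```

```bash
python3 - <<'E'
from tilt import *
p=tilt(); cv2.imwrite("pics/w4.png",cv2.resize(p[:,:,::-1],(480,360)))
o=env.get_obs(); _,d=env.snapshot("wrist"); C=cam("wrist",o); P=cloud(C,d); 
T=(P-o["position"])@o["ee_rot"]
m=(p.max(2)<60)&(abs(T[...,0])<.06)&(abs(T[...,1])<.018)&(P[...,2]>.044)&(P[...,2]<.06)
q=T[m]; print(len(q),np.percentile(q,[1,50,99],axis=0).round(4).tolist(),cv2.minAreaRect((q[:,:2]*1e3).astype(np.float32)))
E
```

```text
10.1833 [ 0.5856 -0.3412  0.0303] [0.  0.5 0.2]
0.74 [197.6, 200.4, 234.8, 206.7] 27843
tilt deg (tool x, y) [-0.18  0.03] plate z at axis 0.0124 [[-0.057, -0.049, 0.011], [0.036, 0.047, 0.014]]
4848 [[-0.0315, -0.0084, -0.0246], [-0.0068, -0.001, -0.0232], [0.0114, 0.0063, -0.0148]] ((-10.303362846374512, -1.0464248657226562), (15.181761741638184, 45.123409271240234), 89.69309997558594)
```

View pics/w4.png

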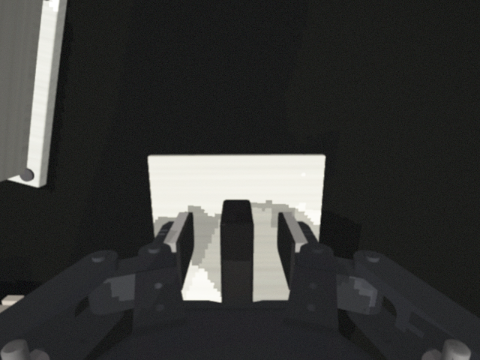

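Call:
carry_out(increments="-0.0345 -0.0025 0 0 45; 0 0 0.018 0 45; 0 0 0 0 45; 0 0 0 0 10; 0 0 0 0 10; 0 0 0 0 10; 0 0 0 0 10; 0 0 0 0 10; 0 0 -0.05 0 10; 0 0 -0.1 0 10; 0 0 -0.1 0 10; 0 0 -0.1 0 10; 0 0 -0.03 0.85 10; 0 0 0 0.85 10; 0 0 0 0.85 10; 0 0 0 0 10; 0 0 0 0 10", grip_force=80)

```text
t: 11.75
position: [0.5716, -0.3401, 0.1747]
ee_rot: [[0.973, -0.23, -0.002], [-0.23, -0.973, 0.001], [-0.002, -0.0, -1.0]]
wrist_force: [-0.4, 0.6, -2.8]
grip_width: 0.175
grasp_force: 78.5
```

```bash
python3 - <<'E'
from tilt import *
tilt(); o=env.get_obs(); R=o["ee_rot"]; print(np.degrees(np.arctan2(R[1,0],R[0,0])),o["joint_positions"].round(1))
print("to pot (tool/400)", ((np.array([.667,-.1755,o["position"][2]])-o["position"])@R/.4).round(4))
E
```

```text
11.75 [ 0.5716 -0.3401  0.1747] [-0.4  0.6 -2.8]
0.75 [40.0, 326.7, 89.6, 75.6] 21
0.58 [189.0, 173.5, 248.3, 228.8] 29809
tilt deg (tool x, y) [-0.28  0.04] plate z at axis 0.0062 [[-0.018, -0.05, 0.005], [0.048, 0.047, 0.007]]
-13.306951755435936 [ 40.3  27.7 -18.5  88.9   9.4  65.  -83.5]
to pot (tool/400) [ 0.1369 -0.4556 -0.    ]
```

Call:
carry_out(increments="0.0274 -0.0911 0 0 10; 0.0274 -0.0911 0 0 10; 0.0274 -0.0911 0 0 10; 0.0274 -0.0911 0 0 10; 0.0274 -0.0911 0 0 10; 0 0 0.06 0 10; 0 0 0.05 0 10; 0 0 0 0 10; 0 0 0 0 10")

```text
t: 12.6
position: [0.6663, -0.1765, 0.1299]
ee_rot: [[0.973, -0.232, -0.004], [-0.232, -0.973, 0.0], [-0.004, 0.001, -1.0]]
wrist_force: [0.8, -1.7, -2.8]
grip_width: 0.169
grasp_force: 78.8
```

```bash
python3 - <<'E'
from tilt import *
p=tilt(); o=env.get_obs(); print(o["position"]); cv2.imwrite("pics/w5.png",cv2.resize(p[:,:,::-1],(640,480)))
R=o["ee_rot"];print("to pot (tool mm)", ((np.array([.667,-.1755,o["position"][2]])-o["position"])@R*1e3).round(1))
E
```

```text
12.6 [ 0.6663 -0.1765  0.1299] [ 0.8 -1.7 -2.8]
0.65 [187.6, 174.8, 250.5, 225.8] 29822
tilt deg (tool x, y) [-0.33  0.05] plate z at axis 0.0062 [[-0.018, -0.05, 0.005], [0.048, 0.047, 0.007]]
0.58 [0.0, 1.9, 88.4, 159.9] 0
[ 0.66834434 -0.1772353   0.1327091 ]
to pot (tool mm) [-1.7 -1.4 -0. ]
```

View pics/w5.png

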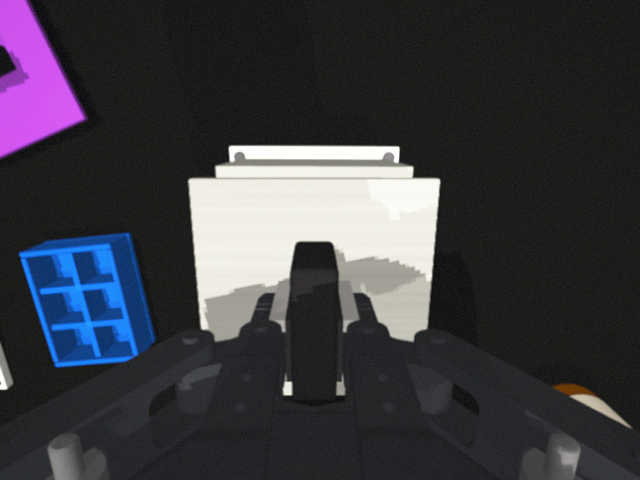

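```bash
python3 - <<'E'
from tilt import *
o=env.get_obs(); C=cam("wrist",o); R=o["ee_rot"]; 
p=cv2.imread("pics/w5.png"); g=p.max(2)[:,290:350].mean(1)
print(g[140:190].round(0).tolist())
def at(row,ztool):
    r=(rays(C,[[314,row]])@C[2].T)[0]; r=R.T@r; c=R.T@(C[3]-o["position"]); s=(ztool-c[2])/r[2]; return (c+s*r)*1e3
h=o["position"][2]
for row in(165,166): print("rim",at(row,h-.078))
for row in(146.5,147.5): print("base",at(row,h-.0087))
for row in(178.5,179.5): print("lid",at(row,.0062))
E
```

```text
[27.0, 28.0, 26.0, 26.0, 41.0, 110.0, 214.0, 255.0, 255.0, 255.0, 255.0, 255.0, 255.0, 255.0, 255.0, 255.0, 255.0, 255.0, 251.0, 190.0, 136.0, 130.0, 131.0, 131.0, 133.0, 154.0, 204.0, 237.0, 244.0, 245.0, 244.0, 244.0, 244.0, 244.0, 244.0, 244.0, 238.0, 211.0, 186.0, 221.0, 235.0, 239.0, 240.0, 239.0, 239.0, 239.0, 238.0, 239.0, 240.0, 240.0]
rim [50.46422526 -1.50439841 54.70909913]
rim [49.95446349 -1.50432232 54.70909913]
base [ 58.19467305  -1.48841108 124.00909913]
base [ 57.52227901  -1.48831205 124.00909913]
lid [48.6179992  -1.51610883  6.2       ]
lid [48.22637671 -1.51604982  6.2       ]
```

Call:
carry_out(increments="0.003 0 0.04 0 10; 0 0 0.02 0 10; 0 0 0.008 0 10; 0 0 0.006 0 10; 0 0 0.006 0 10; 0 0 0.006 0 10; 0 0 0 0 10", grip_force=100)

```text
t: 13.28
position: [0.669, -0.1764, 0.0974]
ee_rot: [[0.973, -0.232, 0.0], [-0.232, -0.973, -0.0], [0.0, 0.0, -1.0]]
wrist_force: [-0.3, 0.8, -2.7]
grip_width: 0.171
grasp_force: 100.8
```

Call:
carry_out(increments="0 0 0.005 0 10; 0 0 0.005 0 10; 0 0 0.005 0 10; 0 0 0.005 0 10; 0 0 0.005 0 10; 0 0 0.003 0 10; 0 0 0.003 0 10; 0 0 0 0 10; 0 0 0 0 10")

```text
t: 14.03
position: [0.6693, -0.1764, 0.0899]
ee_rot: [[0.973, -0.233, 0.001], [-0.233, -0.973, -0.001], [0.001, 0.001, -1.0]]
wrist_force: [-9.5, 1.0, 18.8]
grip_width: 0.171
grasp_force: 104.2
```

Call:
carry_out(increments="-0.003 0 0.004 0 10; 0 0 0.003 0 10; 0 0 0.002 0 10; 0 0 0 0 10")

```text
t: 14.37
position: [0.6693, -0.1765, 0.0899]
ee_rot: [[0.972, -0.233, 0.003], [-0.233, -0.972, -0.002], [0.004, 0.002, -1.0]]
wrist_force: [-13.8, 2.7, 32.1]
grip_width: 0.164
grasp_force: 106.2
```

Call:
carry_out(increments="0 0 -0.006 0 10; 0 0 -0.004 0 10; 0 0 0 0 30; 0 0 0 0 45; 0 0 0 0 45; 0 0 -0.05 0 45; 0 0 -0.1 0 45; 0 0 -0.1 0 45; 0 0 -0.05 0 45; 0 0 0 0 45; 0 0 0 0 45")

```text
t: 15.28
position: [0.6689, -0.1762, 0.2067]
ee_rot: [[0.973, -0.232, 0.003], [-0.232, -0.973, -0.001], [0.003, 0.0, -1.0]]
wrist_force: [0.5, -0.2, -0.5]
grip_width: 0.53
grasp_force: 0.0
```

```bash
cat > flat.py <<'E'
from h import *
def flat(cx,cy,z0=.073,z1=.10):
    o=env.get_obs(); p,d=env.snapshot("wrist"); P=cloud(cam("wrist",o),d)
    print(o["t"],o["position"].round(4),o["joint_positions"].round(1))
    q=P[(abs(P[...,0]-cx)<.05)&(abs(P[...,1]-cy)<.05)&(P[...,2]>z0)&(P[...,2]<z1)&(p.max(2)>90)]
    A=np.c_[q[:,:2]-[cx,cy],np.ones(len(q))]; k=np.linalg.lstsq(A,q[:,2],rcond=None)[0]
    print(len(q),"plane deg",np.degrees(np.arctan(k[:2])).round(2),"z",k[2].round(4),np.percentile(q,[1,99],axis=0).round(3).tolist())
    return p
E
python3 - <<'E'
from flat import *
flat(.667,-.1755)
o=env.get_obs()
R=o["ee_rot"];print(R.round(3).tolist(),"to round lid grasp (tool/400)", ((np.array([.4905,-.012,.0749])-o["position"])@R/.4).round(4))
E
```

```text
15.2833 [ 0.6689 -0.1762  0.2067] [  25.4   29.1  -20.9   83.    10.7   69.7 -100.1]
14603 plane deg [-0.04  0.04] z 0.0839 [[0.619, -0.224, 0.082], [0.716, -0.127, 0.085]]
[[0.973, -0.232, -0.0], [-0.232, -0.973, -0.0], [-0.0, 0.0, -1.0]] to round lid grasp (tool/400) [-0.5259 -0.2964  0.3248]
```

Call:
carry_out(increments="0 0 0 -0.86 45; 0 0 0 -0.86 45; 0 0 0 -0.85 45; -0.0614 -0.0607 0 0 45; -0.0614 -0.0607 0 0 45; -0.0614 -0.0607 0 0 45; -0.0614 -0.0607 0 0 45; -0.0614 -0.0607 0 0 45; -0.0614 -0.0607 0 0 45; -0.0614 -0.0607 0 0 45; 0 0 0.09 0 45; 0 0 0.09 0 45; 0 0 0 0 45; 0 0 0 0 45")

```text
t: 16.5
position: [0.4875, -0.0125, 0.1309]
ee_rot: [[0.999, 0.035, -0.007], [0.035, -0.999, 0.001], [-0.007, -0.001, -1.0]]
wrist_force: [0.9, 0.2, 0.6]
grip_width: 0.527
grasp_force: 0.0
```

```bash
python3 - <<'E'
from h import *
o=env.get_obs();R=o["ee_rot"];print(o["position"],R.round(3).tolist(),"to round lid grasp (tool/400)", ((np.array([.4905,-.0122,.0755])-o["position"])@R/.4).round(4))
E
```

```text
[ 0.48748016 -0.01245544  0.13093735] [[0.999, 0.035, -0.007], [0.035, -0.999, 0.001], [-0.007, -0.001, -1.0]] to round lid grasp (tool/400) [ 0.0085 -0.0003  0.1385]
```

Call:
carry_out(increments="0.008 0 0.06 0 45; 0 0 0.05 0 45; 0 0 0.027 0 45; 0 0 0 0 45; 0 0 0 0 10; 0 0 0 0 10; 0 0 0 0 10; 0 0 0 0 10; 0 0 0 0 10; 0 0 0 0 10", grip_force=20)

```text
t: 17.33
position: [0.4946, -0.0125, 0.0799]
ee_rot: [[0.999, 0.034, 0.003], [0.034, -0.999, -0.001], [0.003, 0.001, -1.0]]
wrist_force: [-0.9, -0.6, 6.9]
grip_width: 0.179
grasp_force: 25.4
```

Call:
carry_out(increments="0 0 -0.03 0 10; 0 0 -0.08 0 10; 0 0 -0.08 0 10; 0 0 -0.09 0 10; 0 0 -0.09 0 10; 0 0 0 0 10; 0 0 0 0 10")

```text
t: 17.92
position: [0.4943, -0.0117, 0.2289]
ee_rot: [[0.999, 0.035, 0.005], [0.035, -0.999, -0.001], [0.005, 0.001, -1.0]]
wrist_force: [-0.3, -0.5, -4.0]
grip_width: 0.181
grasp_force: 24.0
```

```bash
python3 - <<'E'
from tilt import *
p=tilt("round_lid"); cv2.imwrite("pics/w6.png",cv2.resize(p[:,:,::-1],(400,300)))
o=env.get_obs();R=o["ee_rot"];print(R.round(3).tolist(),((np.array([.61,-.34,.2])-o["position"])@R/.4).round(4))
E
```

```text
17.9167 [ 0.4943 -0.0117  0.2289] [-0.3 -0.5 -4. ]
0.78 [203.6, 218.8, 220.7, 189.6] 13305
tilt deg (tool x, y) [3.318e+01 1.000e-02] plate z at axis 0.018 [[-0.019, -0.049, 0.005], [0.022, 0.046, 0.032]]
[[0.999, 0.035, -0.003], [0.035, -0.999, -0.0], [-0.003, 0.0, -1.0]] [0.2665 0.8295 0.0632]
```

Call:
carry_out(increments="0.0296 0.0922 0 0 10; 0.0296 0.0922 0 0 10; 0.0296 0.0922 0 0 10; 0.0296 0.0922 0 0 10; 0.0296 0.0922 0 0 10; 0.0296 0.0922 0 0 10; 0.0296 0.0922 0 0 10; 0.0296 0.0922 0 0 10; 0.0296 0.0922 0 0 10; 0 0 0.09 0 10; 0 0 0.09 0 10; 0 0 0.09 0 10; 0 0 0.09 0 10; 0 0 0.06 0 10; 0 0 0.03 0 10; 0 0 0 0 10; 0 0 0 0 10")

```text
t: 19.43
position: [0.6104, -0.3393, 0.0446]
ee_rot: [[0.999, 0.035, -0.003], [0.035, -0.999, 0.002], [-0.003, -0.002, -1.0]]
wrist_force: [-0.0, -0.7, -2.5]
grip_width: 0.181
grasp_force: 25.3
```

Call:
carry_out(increments="-0.006 0 0.007 0 10; -0.008 0 0.005 0 10; -0.008 0 0.004 0 10; -0.008 0 0.003 0 10; -0.008 0 0.002 0 10; -0.008 0 0.002 0 10; -0.008 0 0.002 0 10; -0.008 0 0.002 0 10; -0.008 0 0.001 0 10; -0.008 0 0.001 0 10; 0 0 0 0 10")

```text
t: 20.35
position: [0.582, -0.3411, 0.0374]
ee_rot: [[0.999, 0.035, 0.005], [0.035, -0.999, -0.001], [0.005, 0.001, -1.0]]
wrist_force: [1.3, 2.3, 7.8]
grip_width: 0.18
grasp_force: 27.6
```

```bash
python3 - <<'E'
from tilt import *
tilt("round_lid")
E
```

```text
20.35 [ 0.582  -0.3411  0.0374] [1.3 2.3 7.8]
0.94 [199.5, 187.3, 227.7, 221.5] 21088
tilt deg (tool x, y) [10.81  0.17] plate z at axis 0.0083 [[-0.019, -0.05, 0.004], [0.039, 0.046, 0.015]]
```

Call:
carry_out(increments="0 0 0 0 18; 0 0 0 0 22; 0 0 0 0 22; 0 0 0 0 22")

```text
t: 20.78
position: [0.5792, -0.3416, 0.0344]
ee_rot: [[0.999, 0.034, -0.002], [0.034, -0.999, -0.0], [-0.002, 0.0, -1.0]]
wrist_force: [-0.2, -0.9, -0.5]
grip_width: 0.258
grasp_force: 0.0
```

```bash
python3 - <<'E'
from tilt import *
p=tilt("round_lid"); cv2.imwrite("pics/w7.png",cv2.resize(p[:,:,::-1],(480,360)))
o=env.get_obs(); p,d=env.snapshot("wrist"); P=cloud(cam("wrist",o),d); T=(P-o["position"])@o["ee_rot"]
print(o["grip_width"]*85.4)
m=(p.max(2)<60)&(T[...,0]>-.01)&(T[...,0]<.06)&(abs(T[...,1])<.012)&(P[...,2]>.04); q=T[m]; print(len(q),np.percentile(q,[1,50,99],axis=0).round(4).tolist())
E
```

```text
20.7833 [ 0.5792 -0.3416  0.0344] [-0.2 -0.9 -0.5]
0.82 [199.3, 197.0, 224.9, 211.8] 20054
tilt deg (tool x, y) [-0.42 -0.15] plate z at axis 0.0086 [[-0.05, -0.05, 0.007], [0.038, 0.046, 0.01]]
22.075994140634744
17869 [[-0.0085, -0.0118, -0.1017], [0.0109, 0.001, -0.0835], [0.0199, 0.0118, -0.0096]]
```

View pics/w7.png

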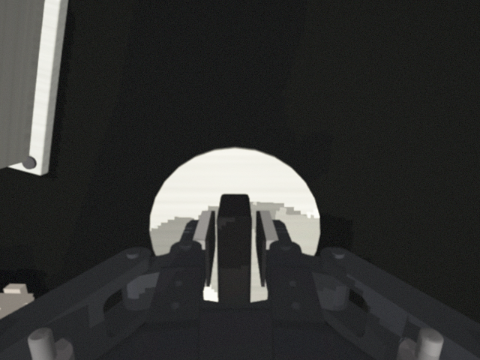

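Call:
carry_out(increments="-0.0275 0 0 0 22; 0 0 0.011 0 22; 0 0 0 0 22; 0 0 0 0 10; 0 0 0 0 10; 0 0 0 0 10; 0 0 0 0 10; 0 0 -0.05 0 10; 0 0 -0.1 0 10; 0 0 -0.1 0 10; 0 0 -0.1 0 10; 0 0 -0.08 0.86 10; 0 0 0 0.86 10; 0 0 0 0.86 10; 0 0 0 0.86 10; 0 0 0 0.86 10; 0 0 0 0.86 10; 0 0 0 0 10; 0 0 0 0 10", grip_force=100)

```text
t: 22.52
position: [0.5691, -0.3412, 0.202]
ee_rot: [[0.876, -0.482, -0.001], [-0.482, -0.876, 0.0], [-0.001, 0.0, -1.0]]
wrist_force: [0.8, 0.4, -1.9]
grip_width: 0.171
grasp_force: 97.8
```

```bash
python3 - <<'E'
from tilt import *
tilt("round_lid"); o=env.get_obs(); R=o["ee_rot"]; print(np.degrees(np.arctan2(R[1,0],R[0,0])),o["joint_positions"].round(1))
print("to pot (tool/400)", ((np.array([.66,.1515,o["position"][2]])-o["position"])@R/.4).round(4))
E
```

```text
22.5167 [ 0.5691 -0.3412  0.202 ] [ 0.8  0.4 -1.9]
0.69 [195.3, 170.0, 234.7, 228.6] 24684
tilt deg (tool x, y) [-0.52  0.03] plate z at axis 0.0044 [[-0.018, -0.049, 0.003], [0.047, 0.046, 0.006]]
-28.8429709159876 [ 37.6  25.9 -14.5  87.6   6.8  67.4 -96.9]
to pot (tool/400) [-3.9550e-01 -1.1889e+00  2.0000e-04]
```

Call:
carry_out(increments="-0.0304 -0.0915 0 0 10; -0.0304 -0.0915 0 0 10; -0.0304 -0.0915 0 0 10; -0.0304 -0.0915 0 0 10; -0.0304 -0.0915 0 0 10; -0.0304 -0.0915 0 0 10; -0.0304 -0.0915 0 0 10; -0.0304 -0.0915 0 0 10; -0.0304 -0.0915 0 0 10; -0.0304 -0.0915 0 0 10; -0.0304 -0.0915 0 0 10; -0.0304 -0.0915 0 0 10; -0.0304 -0.0915 0 0 10; 0 0 0.09 0 10; 0 0 0.07 0 10; 0 0 0 0 10; 0 0 0 0 10; 0 0 0 0 10")

```text
t: 24.12
position: [0.6625, 0.1506, 0.14]
ee_rot: [[0.874, -0.485, 0.002], [-0.485, -0.874, 0.0], [0.002, -0.001, -1.0]]
wrist_force: [0.0, -0.2, -2.0]
grip_width: 0.174
grasp_force: 98.3
```

```bash
python3 - <<'E'
from tilt import *
p=tilt("round_lid"); o=env.get_obs(); print(o["position"]); cv2.imwrite("pics/w8.png",p[:,:,::-1])
R=o["ee_rot"];print(np.degrees(np.arctan2(R[1,0],R[0,0])),o["joint_positions"].round(0),"to pot (tool mm)", ((np.array([.66,.1515,o["position"][2]])-o["position"])@R*1e3).round(1))
E
```

```text
24.1167 [0.6625 0.1506 0.14  ] [ 0.  -0.2 -2. ]
0.62 [196.2, 169.7, 235.3, 228.8] 24872
tilt deg (tool x, y) [-0.47  0.06] plate z at axis 0.0044 [[-0.019, -0.049, 0.003], [0.048, 0.046, 0.006]]
[0.66308854 0.15098477 0.14116105]
-29.027172770817092 [  -1.   31.  -22.   89.   13.   62. -145.] to pot (tool mm) [-3.  1. -0.]
```

View pics/w8.png

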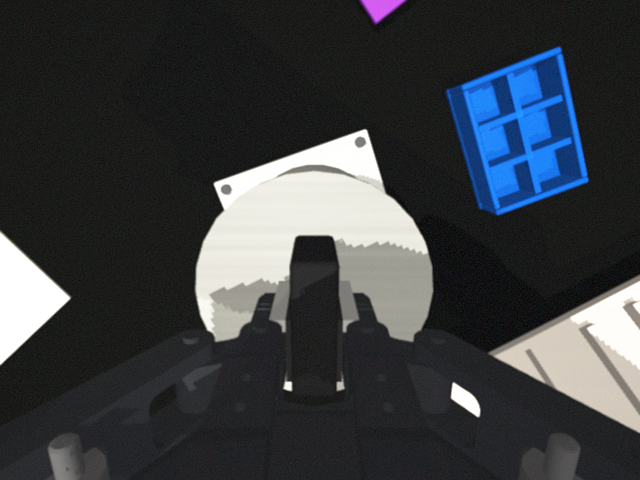

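```bash
python3 - <<'E'
from h import *
o=env.get_obs(); C=cam("wrist",o); R=o["ee_rot"]; p=cv2.imread("pics/w8.png"); g=cv2.cvtColor(p,cv2.COLOR_BGR2GRAY)
c=cv2.cornerSubPix(g,np.array([[[214,184]],[[367,130]]],np.float32),(4,4),(-1,-1),(3,40,.01)).reshape(-1,2); print(c)
r=(rays(C,c)@C[2].T); z=.008; W=C[3]+r*((z-C[3][2])/r[:,2])[:,None]
dv=W[1]-W[0]; L=np.linalg.norm(dv); n=np.array([-dv[1],dv[0]])/L
ctr=(W[0]+W[1])[:2]/2-.058*n
print(W,L,n,ctr,"tool mm",((np.r_[ctr,o["position"][2]]-o["position"])@R*1e3).round(1))
# rim far edge, row profile at col 314
col=g[150:185,310:318].mean(1); print(col.round(0).tolist())
for row in (165,166,167):
    q=(rays(C,[[314,row]])@C[2].T)[0]; X=C[3]+q*(.078-C[3][2])/q[2]; print(row,((X-o["position"])@R*1e3).round(1))
E
```

```text
[[212.86644 182.79149]
 [365.7346  128.5537 ]]
[[0.72797624 0.2014446  0.008     ]
 [0.7076997  0.08629638 0.008     ]] 0.11691984568173751 [ 0.98484751 -0.17342256] [0.66071682 0.153929  ] tool mm [-3.5 -1.4 -0. ]
[254.0, 254.0, 254.0, 254.0, 254.0, 254.0, 254.0, 254.0, 254.0, 254.0, 254.0, 255.0, 255.0, 255.0, 224.0, 140.0, 117.0, 120.0, 121.0, 122.0, 142.0, 198.0, 236.0, 240.0, 240.0, 240.0, 240.0, 241.0, 242.0, 241.0, 240.0, 238.0, 237.0, 236.0, 236.0]
165 [49.5 -1.2 63.3]
166 [48.9 -1.2 63.3]
167 [48.4 -1.2 63.3]
```

Call:
carry_out(increments="-0.0063 0 0.04 0 10; 0 0 0.035 0 10; 0 0 0.015 0 10; 0 0 0 0 10; 0 0 0.006 0 10; 0 0 0.006 0 10; 0 0 0.005 0 10; 0 0 0 0 10")

```text
t: 24.88
position: [0.6588, 0.1526, 0.0957]
ee_rot: [[0.875, -0.484, -0.0], [-0.484, -0.875, -0.0], [-0.0, 0.0, -1.0]]
wrist_force: [-1.5, -0.7, -2.7]
grip_width: 0.172
grasp_force: 98.5
```

Call:
carry_out(increments="0 0 0.005 0 10; 0 0 0.004 0 10; 0 0 0.004 0 10; 0 0 0 0 10")

```text
t: 25.22
position: [0.6588, 0.1525, 0.0899]
ee_rot: [[0.875, -0.484, -0.001], [-0.484, -0.875, -0.0], [-0.0, 0.0, -1.0]]
wrist_force: [-1.6, 0.3, -2.8]
grip_width: 0.172
grasp_force: 98.5
```

Call:
carry_out(increments="0 0 0.004 0 10; 0 0 0.003 0 10; 0 0 0.003 0 10; 0 0 0.002 0 10; 0 0 0 0 10")

```text
t: 25.63
position: [0.6588, 0.1526, 0.0881]
ee_rot: [[0.875, -0.484, -0.0], [-0.484, -0.875, -0.001], [0.0, 0.001, -1.0]]
wrist_force: [-7.4, -1.2, 9.2]
grip_width: 0.172
grasp_force: 100.5
```

Call:
carry_out(increments="0 0 -0.005 0 10; 0 0 0 0 30; 0 0 0 0 45; 0 0 0 0 45; 0 0 0 0 45; 0 0 -0.05 0 45; 0 0 -0.1 0 45; 0 0 -0.1 0 45; 0 0 -0.1 0 45; 0 0 -0.1 0 45; 0 0 0 0 45; 0 0 0 0 45")

```text
t: 26.63
position: [0.661, 0.1532, 0.2715]
ee_rot: [[0.875, -0.484, 0.007], [-0.484, -0.875, 0.002], [0.006, -0.005, -1.0]]
wrist_force: [0.2, -0.1, -0.3]
grip_width: 0.526
grasp_force: 0.0
```

```bash
python3 - <<'E'
from flat import *
p=flat(.66,.152); cv2.imwrite("pics/w9.png",p[:,:,::-1])
o=env.get_obs()
for n in ("scene","top"):
    p,d=env.snapshot(n); P=cloud(cam(n),d); cv2.imwrite(f"pics/{n}9.png",p[:,:,::-1])
    for nm,cx,cy in(("round",.66,.152),("square",.667,-.176)):
        q=P[(np.hypot(P[...,0]-cx,P[...,1]-cy)<.045)&(P[...,2]>.07)&(P[...,2]<.1)&(p.max(2)>90)]
        print(n,nm,len(q),np.median(q[:,2]) if len(q) else None)
    for t in("vial_tray","amber_bottle","beaker","oblong_lid"):
        for r in env.cut_out(n,t)[:1]: print(t,round(r["conf"],2),np.median(P[r["mask"]],0).round(3))
E
```

```text
26.6333 [0.661  0.1532 0.2715] [  -0.5   25.5  -23.5   80.4   10.2   75.8 -143.3]
8265 plane deg [-0.04  0.04] z 0.0838 [[0.614, 0.106, 0.082], [0.707, 0.2, 0.086]]
scene round 693 0.08147137371712532
scene square 835 0.08172342409989342
vial_tray 0.72 [ 0.658 -0.003  0.016]
amber_bottle 0.73 [ 0.478 -0.344  0.077]
beaker 0.94 [0.522 0.397 0.059]
oblong_lid 0.84 [ 0.492 -0.141  0.075]
top round 31 0.08261530583628085
top square 703 0.08326394293236028
vial_tray 0.57 [ 0.66  -0.007  0.01 ]
amber_bottle 0.65 [ 0.447 -0.334  0.092]
beaker 0.74 [0.518 0.409 0.051]
oblong_lid 0.75 [ 0.475 -0.138  0.085]
```

View pics/scene9.png

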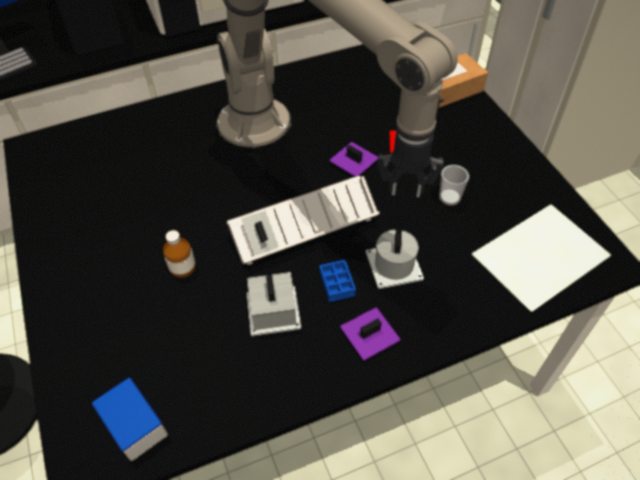

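The square lid is seated at (271,292) and the round lid at (397,250). Both plates are level, with tops at about 83.8 mm. The oblong lid is still in the rack at (260,233) and the bystanders have not moved.

```bash
python3 -c "
from station import env
print(env.job_done())"
```

```text
the job is handed in; nothing more can be done
None
```

Both pots are closed with their plates flush on the rims (square lid pressed onto its seal, round lid's tongue in its slot), the oblong lid is still in the rack, nothing else was disturbed, and the job was handed in at about 27 s.

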